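# Start the self-tapping screw of a chopping board's handle

### The arm

A 6-joint arm with a two-finger parallel gripper is mounted at the origin on the work surface. World frame = base frame: x ahead of the robot, y to its left, z up, the work surface at z = 0. Lengths are in m, angles in rad, forces in N, time in s.
With the tool pointing down it reaches from about 0.3 to 0.775 m from the base axis. Payload 14.6 kg.
Tool frame: the origin (TCP) lies at the very end of the fingers, on their centre line; the grasp point (between the pads) lies 19 mm behind it (ctrl.grasp_offset is the z of the grasp point in the tool frame, in m); z points along the fingers, y is the direction in which the jaws open and shut (so a half turn about z gives the same grasp; the last joint's range is limited). The gripper opens to 85 mm and grips with 20 to 120 N. Pads are 22 mm wide; open, the fingers measure 114 mm over their backs; the gripper's body (76 mm by 85 mm) begins 54 mm behind the grasp point. The pads swing forward as they close: fully open they stand 13 mm farther back than shut.
Start: joints at [1.118, 0.3, 1.521, -0, 1.321, -0.067], TCP at [0.207, 0.51, 0.231] pointing down, gripper open.
Joint ranges: [-3.03, 3.03], [-0.79, 2.21], [0.23, 2.52], [-1.04, 4.18], [0, 3.07], [-2.55, 2.55]. Speed limits (rad/s): [2.22, 2.22, 2.57, 3.14, 3.14, 3.14].

### API

Orientations are given as [roll, pitch, yaw] about the fixed x, y, z axes, in that order (R = Rz(yaw) Ry(pitch) Rx(roll)).
In Python, from rig import sensors, imaging, workorder, ctrl gives the robot as it stands.
- The arm moves only by the tool servo_tool, never from a script. Its argument "deltas" is a list of rows, each a list of 7 numbers: the shift along the world's x, y, z in m, then the turn, a rotation vector about the world's x, y, z in degrees, then the closure, from 0 (fully open) to 1 (shut). A call has 1 to 12 rows; each row is the pose to reach, as a shift and turn from the pose commanded when the call began; what a row does not reach only later rows make up. A row lasts 1/10 s, in which the tool goes at most 50 mm and 8.59 degrees, less where a joint would pass 70% of its speed; a pose out of reach is approached as far as the arm can. A call with a gripper value outside its range is refused whole. The fingers move at their own pace and stop on an object; "force" is the grip in N (left out, the last holds). Time passes only in rows, so rows that repeat a pose let the fingers close. It gives the time, the measured TCP pose, the force and the opening at its end, in the units of the state.
- sensors.observe(): the state, without advancing time (a new reading comes with each control period).
- imaging.snapshot(name): name is "scene" or "top" or "wrist"; returns the picture (420x560x3 uint8, red, green, blue); there is no depth.
- imaging.camera_info(name): a dict with "fovy" (degrees; the focal length in pixels is half the picture's height over the tangent of half this angle, whatever the lens; pixels are square), "cx", "cy" (the principal point, pixels), "xyz" and "rotation" of the camera in the world. Camera axes: x right, y down, z forward; pixel columns grow to the right and rows downward; lengths in m; the calibration is good to about 2 mm. A picture is of the moment at which its call begins: read the wrist's pose just before it. camera_info takes no time and is no camera call; for the wrist camera it gives the pose at the moment of the call.
- workorder.job_done(): hands the job in, once; it reports no verdict.
The state is a dict: "time": time; "joint_pos": joint angles; "qvel": joint speeds; "tau": joint torques, N m; "eef_pos": TCP position; "tcp_rot": TCP orientation; "wrist_force": force on the tool from outside, world axes, zero at the start; "wrist_torque": the same for the moment, N m; "grip_width": opening from 0.0 (shut) to 1.0 (fully open).
Only numpy, scipy, OpenCV 4.12 (cv2) and the standard library are available. Lean on these libraries where they do the work, as an engineer would, in place of code of your own. Each camera call takes 0.05 s, during which the arm holds its last target. There are 200 camera calls.

### The job

One screw of the chopping board's handle still stands proud in its pilot hole: take the screwdriver from its stand, lower it gently into that screw (slowly: a jolt counts), press firmly (about 15 to 20 N, never as much as 30 N) and turn clockwise, so that the screw cuts its first thread: it must turn in by at least half a turn but no more than one full turn. Then put the screwdriver back upright in its stand, fully home. Do not turn the screw with the fingers, and leave the jar, the bowl and the cup where they stand.

Things in the scene. Friction and masses are not known exactly. Their poses are not given: they have to be found in the camera images.
- screw_head (a point): Rim centre (top) of the proud screw's steel head: 19 mm across, 8.5 mm high, standing 14 mm above the flange at the board's own +y end (the screw at the other end is home: leave it). Rim 57 to 66 mm above the work surface (boards differ in thickness). Cross recess, a cone 16 mm wide at the rim: a bit set down within 4 mm of centre slides in; seated, the driver's tip is 6.5 mm below the rim.
- screw (a joint): Turn of the screw, rad: 0 at the start, grows clockwise from above. Sinks 3.5 mm a turn, so the bit must follow it down. It takes 0.045 N m; the bit slips unless pressed with 8 to 14 N or more (friction is hidden); nothing yields, so force climbs fast. The screw stays where it is left; turning back under load unscrews it: lift the bit off (10 mm) to bring the wrist back between strokes.
- board_mid (a point): Centre of the fixed chopping board's top face, 160 (x) by 250 (y) by 32 to 40 mm thick. A steel bow handle lies along its y on top: bar to 37 mm above this face, from y = -62 to +62 mm; flanges 34 by 44 by 3 mm at y = -80 and +80 mm. The proud screw is 80 mm from here along +y, its axis vertical.
- driver_grip (a point): Centre of the stubby screwdriver's black handle, where to grip: cylinder 30 mm in diameter, 70 mm high, upright. Below it a steel shaft 9 mm in diameter, 50 mm long; the bit's tip is 85 mm below this point. About 100 g. It stands with the handle's flat underside on the stand's top and the shaft in the stand's hole.
- driver_tip (a point): Tip of the screwdriver's bit, on its axis, 85 mm below the handle's centre; the end is a 10 mm ball-shaped cross point.
- stand_hole (a point): Mouth of the hole in the middle of the stand's top: fixed wooden block 70 by 70 by 60 mm high, hole 16 mm in diameter, right through, vertical. With the driver home the handle's centre is 35 mm above this point.
- jar: Amber glass jar, 72 mm in diameter, 100 mm high, origin under its base. Bystander.
- bowl: Steel bowl, 130 mm across, 50 mm high, origin under its base. Bystander.
- cup: Steel cup, 72 mm across, 80 mm high, origin under its base. Bystander.

How it is judged:
By the outcome, as a careful person would: the job done as asked, in the order asked, and still so for the second after the job is handed in, with the robot touching nothing.
It also fails if it takes over 72 s, if anything falls off the work surface, if the arm or the gripper's body presses on something with over 40 N, if the wrist force passes 120 N, or if a joint passes its speed limit or range.

## Working session

There is one attempt and no reset: what is moved stays moved. The work goes in short steps, Python scripts to look and compute and a tool call to move; the robot and the scene stay as the last step left them, time stands still between calls to the robot, and variables do not carry over. Pictures are saved under pics/ and viewed, on a budget of 10 in all, crops included, one or two more only if the job needs it, and the job is handed in when it is done.

Besides the shell and the picture viewer there is one more tool, called after "Emit:" as name(argument=value, ...), one argument or row to a line, values as JSON. servo_tool: Moves the arm, as the interface text tells. Its arguments: {"type":"object","properties":{"deltas":{"type":"array"},"force":{"type":"number"}},"required":["deltas"]}

```bash
mkdir -p pics
cat > h.py <<'E'
from rig import sensors, imaging, workorder, ctrl
import numpy as np, cv2
def info(n):
    c=imaging.camera_info(n); c['f']=210/np.tan(np.radians(c['fovy'])/2); c['R']=np.array(c['rotation']); c['p']=np.array(c['xyz']); return c
def ray(c,u,v):
    d=c['R']@np.array([(u-c['cx'])/c['f'],(v-c['cy'])/c['f'],1]); return d
def atz(c,u,v,z):
    d=ray(c,u,v); return c['p']+d*(z-c['p'][2])/d[2]
def proj(c,P):
    q=c['R'].T@(np.array(P)-c['p']); return c['f']*q[0]/q[2]+c['cx'],c['f']*q[1]/q[2]+c['cy']
def save(n,f,crop=None,s=1):
    im=imaging.snapshot(n)[:,:,::-1]
    cv2.imwrite('pics/'+f+'_raw.png',im)
    if crop: x0,y0,x1,y1=crop; im=im[y0:y1,x0:x1]
    cv2.imwrite('pics/'+f+'.png',cv2.resize(im,None,fx=s,fy=s,interpolation=cv2.INTER_CUBIC))
E
python3 - <<'E'
from h import *
for n in('scene','top','wrist'):
    c=info(n); print(n,c['fovy'],c['cx'],c['cy'],c['p'].round(4),c['R'].round(3).tolist(), [k for k in c])
save('top','top',None,1.4); save('scene','scene',None,1.4)
s=sensors.observe(); print(s); print(ctrl.grasp_offset)
E
```

```text
scene 49.71427945688582 278.2789460405929 201.36043413383857 [1.3024 0.1332 0.7857] [-2.308, -0.011, 1.74] ['fovy', 'cx', 'cy', 'xyz', 'rotation', 'f', 'R', 'p']
top 56.318859357041326 273.1120962760036 214.04387816136065 [0.4612 0.0051 1.0055] [-2.995, 0.013, -1.561] ['fovy', 'cx', 'cy', 'xyz', 'rotation', 'f', 'R', 'p']
wrist 61.51768362503387 281.41736554601283 213.90899203964875 [0.1324 0.54   0.3733] [2.821, -0.001, 1.186] ['fovy', 'cx', 'cy', 'xyz', 'rotation', 'f', 'R', 'p']
{'time': 0.1, 'joint_pos': array([ 1.11840368e+00,  3.00421733e-01,  1.52155262e+00,  5.64600808e-07,
        1.32067229e+00, -6.65879862e-02]), 'qvel': array([ 1.62857822e-04, -1.41135862e-03, -2.82466889e-03, -1.95297214e-03,
       -1.70684166e-03, -2.63742615e-05]), 'tau': array([ 1.02253947e-03, -5.44383037e+01, -3.62368047e+01, -1.06637358e-04,
        3.15711695e-03, -7.74074778e-06]), 'eef_pos': array([0.20686958, 0.50937973, 0.23076043]), 'tcp_rot': array([-3.14054104e+00, -7.06765463e-05,  2.75578782e+00]), 'wrist_force': array([0.19006357, 0.42855799, 1.55651995]), 'wrist_torque': array([ 0.02071933, -0.03103491, -0.07242757]), 'grip_width': 0.9996955272724658}
-0.0187
```

View pics/top.png

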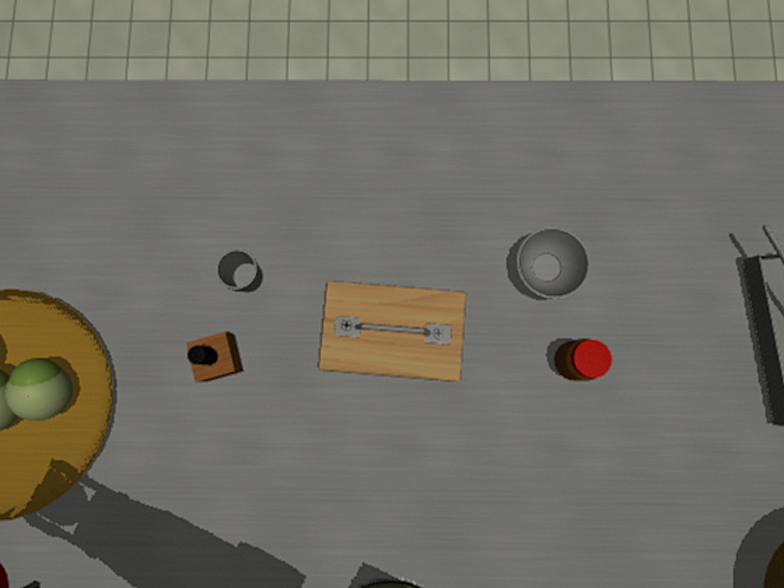

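View pics/scene.png

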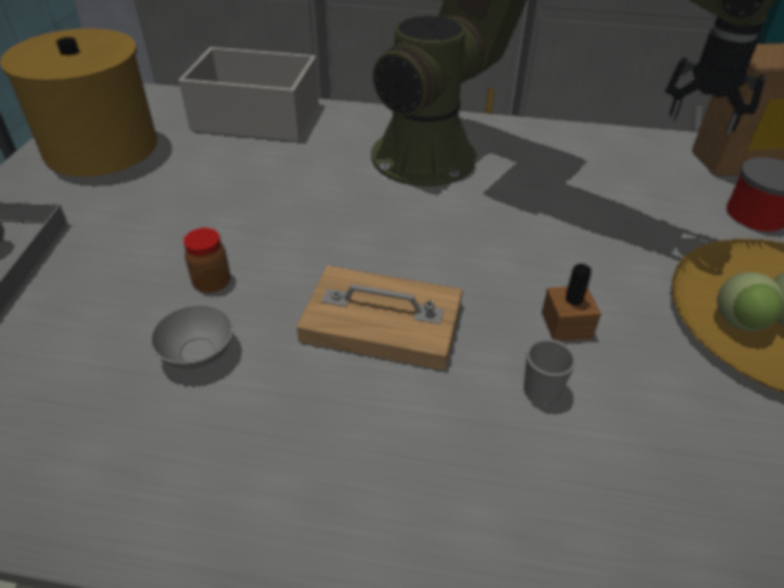

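The top view shows the proud screw at about (346,325) and the driver handle top at about (201,356), both in enlarged pixels. The cup is beside the stand at (239,270).

```bash
sed -i "s/c\['R'\]=np.array(c\['rotation'\])/c['R']=Rotation.from_euler('xyz',c['rotation']).as_matrix()/; 2a from scipy.spatial.transform import Rotation" h.py
python3 - <<'E'
from h import *
c=info('top'); g=lambda u,v,z:atz(c,u/1.4,v/1.4,z).round(4)
print('screw',g(346,325,.0615),'home screw',g(437,334,.05))
print('board corners',[g(*p,.036).tolist() for p in((327,282),(466,292),(461,381),(319,369))])
print('handle top',g(201,355,.13),'handle base',g(210,356,.06))
print('stand corners', [g(*p,.06).tolist() for p in((187,343),(230,332),(237,370),(196,381))])
print('cup rim',g(239,270,.08),'jar',g(592,358,.1))
print(proj(info('scene'),g(346,325,.0615)))
E
```

```text
screw [0.5561 0.0807 0.0615] home screw [ 0.5428 -0.0772  0.05  ]
board corners [[0.6359, 0.1184, 0.036], [0.6195, -0.1305, 0.036], [0.4623, -0.1197, 0.036], [0.4808, 0.1287, 0.036]]
handle top [0.4993 0.3057 0.13  ] handle base [0.5008 0.3141 0.06  ]
stand corners [[0.5228, 0.3553, 0.06], [0.5424, 0.2817, 0.06], [0.4773, 0.2663, 0.06], [0.458, 0.3358, 0.06]]
cup rim [0.6479 0.2656 0.08  ] jar [ 0.5014 -0.3255  0.1   ]
(np.float64(306.9409710758671), np.float64(217.23992801069897))
```

Emit:
servo_tool(
  deltas=[
    [0.03,-0.02,0.01,0,0,0,0],
    [0.065,-0.045,0.01,0,0,0,0],
    [0.1,-0.07,0.01,0,0,0,0],
    [0.135,-0.092,0.01,0,0,0,0],
    [0.17,-0.116,0.01,0,0,0,0],
    [0.205,-0.14,0.01,0,0,0,0],
    [0.24,-0.164,0.01,0,0,0,0],
    [0.27,-0.185,0.01,0,0,0,0],
    [0.293,-0.2,0,0,0,0,0],
    [0.293,-0.2,0,0,0,0,0],
    [0.293,-0.2,0,0,0,0,0],
  ],
)

```text
time: 1.2
eef_pos: [0.4999, 0.3093, 0.2307]
tcp_rot: [-3.141, -0.001, 2.755]
wrist_force: [0.1, -0.2, 0.8]
grip_width: 1.001
```

Run:
```python
from h import *
s=sensors.observe(); print(s['eef_pos'],s['tcp_rot'],s['joint_pos'],s['wrist_force'],s['time'])
c=info('wrist'); print(c['p'],c['rotation']); print(proj(c,[.5,.309,.13]),proj(c,[.5,.31,.06]),proj(c,s['eef_pos']))
save('wrist','w1',None,1.4)
```

```text
[0.49987655 0.30932561 0.23068983] [-3.14069002e+00 -9.47207021e-04  2.75490642e+00] [ 4.91765686e-01  3.85748409e-01  1.40777704e+00  1.56750308e-04
  1.34936666e+00 -6.92379362e-01] [ 0.08799099 -0.19252538  0.78205284] 1.2
[0.42552553 0.33994958 0.3733881 ] [ 2.82178052e+00 -9.42297771e-04  1.18504338e+00]
(np.float64(280.2020864847556), np.float64(213.96318020971162)) (np.float64(281.3927380627279), np.float64(189.50014926959378)) (np.float64(280.24741562794134), np.float64(282.9908052130421))
```

View pics/w1.png

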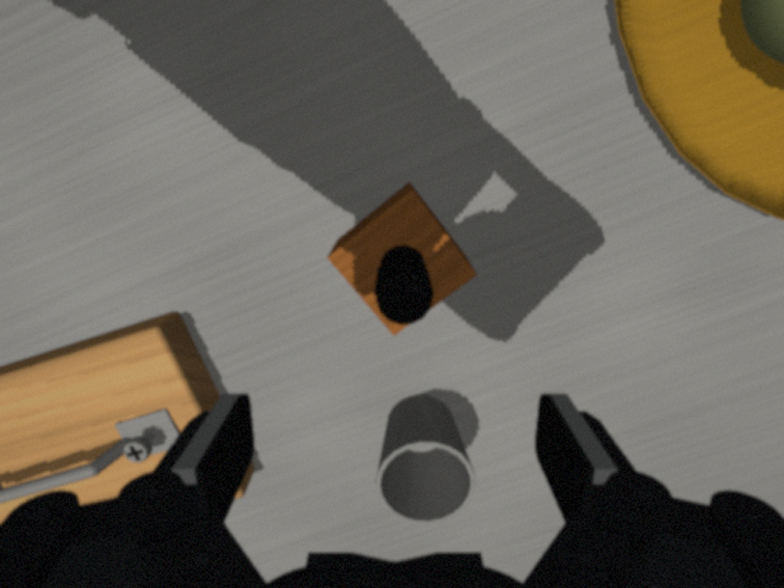

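The wrist view shows the handle top centred at about (404,296), the stand corners at (330,257), (408,183), (476,272) and (396,333), and the screw at (136,452).

Run:
```python
from h import *
c=info('wrist'); g=lambda u,v,z:atz(c,u/1.4,v/1.4,z).round(4)
print(g(404,296,.13),'base',g(404,262,.06)); 
k=[g(*p,.06) for p in((330,257),(408,183),(476,272),(396,333))]; print(k,np.mean(k,0))
print('screw',g(136,452,.0615))
```

```text
[0.5003 0.3159 0.13  ] base [0.5003 0.3175 0.06  ]
[array([0.4791, 0.2741, 0.06  ]), array([0.4544, 0.3384, 0.06  ]), array([0.5243, 0.3588, 0.06  ]), array([0.5447, 0.2939, 0.06  ])] [0.500625 0.3163   0.06    ]
screw [0.5598 0.08   0.0615]
```

Emit:
servo_tool(
  deltas=[
    [0,0.006,0,0,0,0,0],
    [0,0.006,-0.02,0,0,0,0],
    [0,0.006,-0.045,0,0,0,0],
    [0,0.006,-0.07,0,0,0,0],
    [0,0.006,-0.095,0,0,0,0],
    [0,0.006,-0.12,0,0,0,0],
    [0,0.006,-0.14,0,0,0,0],
    [0,0.006,-0.1545,0,0,0,0],
    [0,0.006,-0.1545,0,0,0,0],
  ],
)

```text
time: 2.15
eef_pos: [0.4989, 0.3159, 0.0753]
tcp_rot: [-3.14, -0.002, 2.757]
wrist_force: [-0.9, 0.2, -0.3]
grip_width: 0.996
```

Emit:
servo_tool(
  deltas=[
    [0,0,0,0,0,0,0.3],
    [0,0,0,0,0,0,0.4],
    [0,0,0,0,0,0,0.5],
    [0,0,0,0,0,0,0.6],
    [0,0,0,0,0,0,0.7],
    [0,0,0,0,0,0,0.8],
    [0,0,0,0,0,0,0.9],
    [0,0,0,0,0,0,1],
    [0,0,0,0,0,0,1],
    [0,0,0,0,0,0,1],
  ],
  force=60,
)

```text
time: 3.15
eef_pos: [0.5002, 0.3156, 0.0775]
tcp_rot: [3.141, 0.001, 2.756]
wrist_force: [-3.1, -1.7, 6.2]
grip_width: 0.338
```

Emit:
servo_tool(
  deltas=[
    [0,0,0.006,0,0,0,1],
    [0,0,0.015,0,0,0,1],
    [0,0,0.03,0,0,0,1],
    [0,0,0.045,0,0,0,1],
    [0,0,0.06,0,0,0,1],
    [0,0,0.075,0,0,0,1],
    [0,0,0.09,0,0,0,1],
    [0,0,0.1,0,0,0,1],
    [0,0,0.1,0,0,0,1],
  ],
)

```text
time: 4.05
eef_pos: [0.5004, 0.3158, 0.1785]
tcp_rot: [3.14, 0.002, 2.756]
wrist_force: [-0.3, 0.3, -0.9]
grip_width: 0.342
```

Emit:
servo_tool(
  deltas=[
    [0.006,-0.02,0,0,0,6,1],
    [0.012,-0.045,0,0,0,12,1],
    [0.018,-0.07,0,0,0,18,1],
    [0.024,-0.095,0,0,0,24,1],
    [0.03,-0.12,0,0,0,30,1],
    [0.036,-0.14,0,0,0,36,1],
    [0.04,-0.16,0,0,0,42,1],
    [0.044,-0.175,0,0,0,48,1],
    [0.048,-0.185,0,0,0,54,1],
    [0.05,-0.19,0,0,0,60,1],
    [0.05,-0.19,0,0,0,60,1],
    [0.05,-0.19,0,0,0,60,1],
  ],
)

```text
time: 5.25
eef_pos: [0.5497, 0.1257, 0.1763]
tcp_rot: [3.141, -0.001, -2.483]
wrist_force: [0.7, 0.8, 0.1]
grip_width: 0.339
```

Run:
```python
from h import *
s=sensors.observe(); print(s['eef_pos'],s['tcp_rot'],s['joint_pos'].round(3),s['wrist_force'],s['wrist_torque'],s['time'])
c=info('wrist'); t=proj(c,[.557,.0805,.0615]); print(t, proj(c,s['eef_pos']-[0,0,.0675]))
save('wrist','w2',None,1.4)
```

```text
[0.54971231 0.12566646 0.17627809] [ 3.14109383e+00 -7.72734548e-04 -2.48343169e+00] [ 0.16   0.381  1.545  0.     1.217 -2.069] [0.65832329 0.8136989  0.0743598 ] [ 0.02640143 -0.00712717  0.01134482] 5.25
(np.float64(227.3648532376484), np.float64(179.29759714308804)) (np.float64(281.372256631123), np.float64(229.49669416156868))
```

View pics/w2.png

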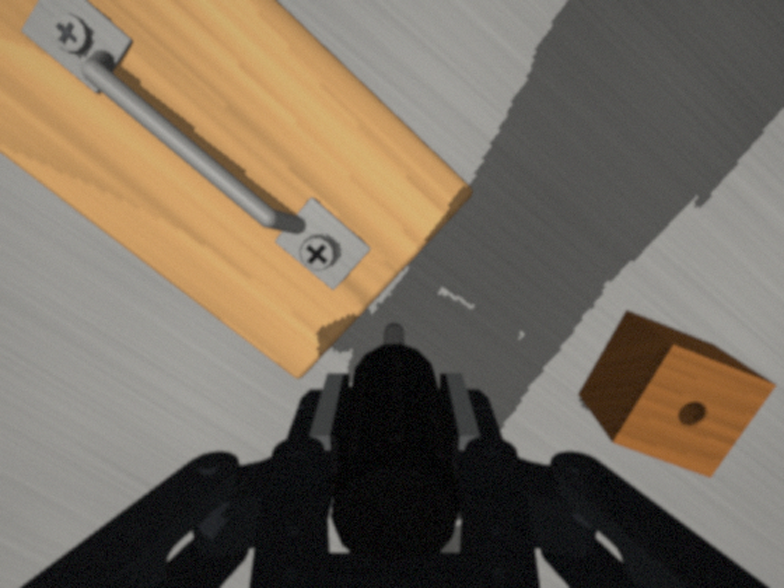

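The screw is centred at (317,252), matching the prediction. The tip is at (394,323) as predicted, so the driver is held straight. The stand hole is at (692,412).

Run:
```python
from h import *
c=info('wrist'); g=lambda u,v,z:atz(c,u/1.4,v/1.4,z).round(4)
print([g(317,252,z) for z in(.057,.0615,.066)],'hole',g(692,412,.06),'home screw',g(70,35,.05))
ct=info('top');a=cv2.imread('pics/top_raw.png');print([atz(ct,346/1.4,325/1.4,z).round(4) for z in(.057,.066)])
```

```text
[array([0.5592, 0.0805, 0.057 ]), array([0.5579, 0.0804, 0.0615]), array([0.5567, 0.0804, 0.066 ])] hole [0.5011 0.314  0.06  ] home screw [ 0.5463 -0.0764  0.05  ]
[array([0.5565, 0.0811, 0.057 ]), array([0.5556, 0.0804, 0.066 ])]
```

Emit:
servo_tool(
  deltas=[
    [0.002,-0.015,0,0,0,5,1],
    [0.004,-0.03,0,0,0,10,1],
    [0.006,-0.04,-0.005,0,0,15,1],
    [0.0078,-0.0452,-0.01,0,0,15,1],
    [0.0078,-0.0452,-0.017,0,0,15,1],
    [0.0078,-0.0452,-0.022,0,0,15,1],
    [0.0078,-0.0452,-0.022,0,0,15,1],
    [0.0078,-0.0452,-0.022,0,0,15,1],
  ],
)

```text
time: 6.1
eef_pos: [0.5577, 0.0808, 0.1547]
tcp_rot: [3.141, -0.0, -2.219]
wrist_force: [-0.5, 0.2, -1.1]
grip_width: 0.331
```

Run:
```python
from h import *
s=sensors.observe(); print(s['eef_pos'],s['tcp_rot'],s['joint_pos'].round(3),s['wrist_force'],s['wrist_torque'],s['time'])
c=info('wrist'); print(proj(c,[.5575,.0805,.0615]), proj(c,s['eef_pos']-[0,0,.0675]))
save('wrist','w3',(190,130,370,265),4)
c=info('scene'); p=proj(c,[.5575,.0805,.0615]);print(p, proj(c,s['eef_pos']-[0,0,.0675]))
save('scene','s3',(int(p[0])-60,int(p[1])-75,int(p[0])+60,int(p[1])+30),5)
```

```text
[0.55769861 0.08080595 0.15473708] [ 3.14146075e+00 -9.68142991e-05 -2.21873129e+00] [ 0.079  0.402  1.568  0.     1.171 -2.415] [-0.47090346  0.24886318 -1.12237582] [ 0.03006883 -0.02176488  0.01438646] 6.1
(np.float64(281.6354387378929), np.float64(215.9889619643831)) (np.float64(281.7103747544502), np.float64(229.5435048584529))
(np.float64(306.77962195700036), np.float64(217.64908382969395)) (np.float64(307.51398140637866), np.float64(209.53520402641686))
```

View pics/w3.png

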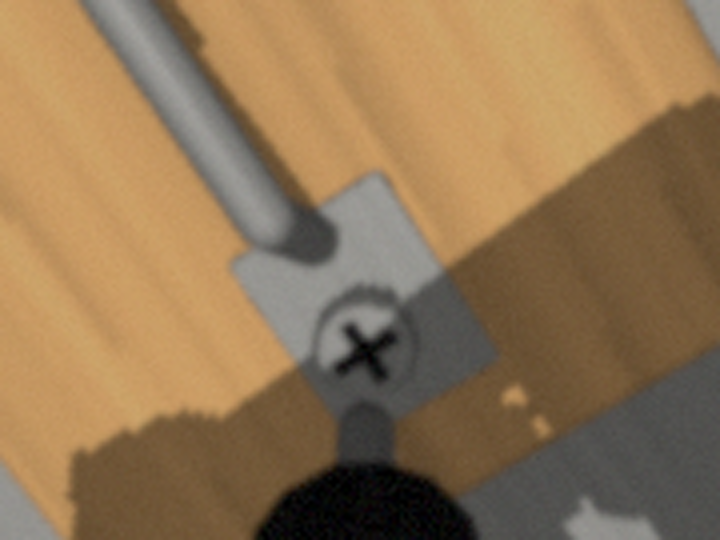

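View pics/s3.png

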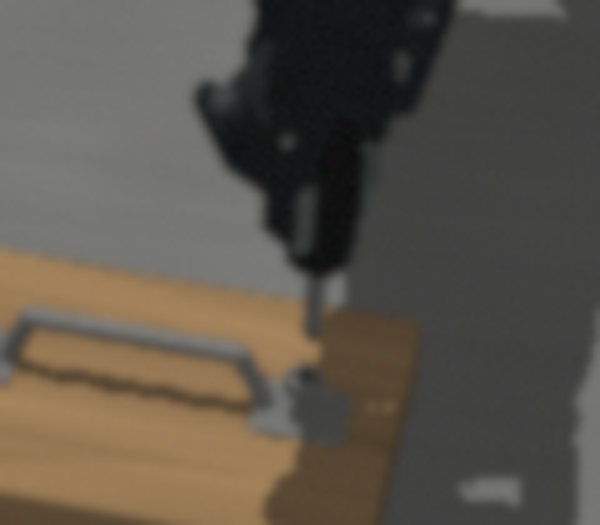

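The bit is over the screw to within about 1 mm in both views. I'm descending slowly, with force checks.

Emit:
servo_tool(
  deltas=[
    [0,0,-0.002,0,0,0,1],
    [0,0,-0.005,0,0,0,1],
    [0,0,-0.008,0,0,0,1],
    [0,0,-0.011,0,0,0,1],
    [0,0,-0.014,0,0,0,1],
    [0,0,-0.017,0,0,0,1],
    [0,0,-0.019,0,0,0,1],
    [0,0,-0.02,0,0,0,1],
    [0,0,-0.021,0,0,0,1],
    [0,0,-0.022,0,0,0,1],
    [0,0,-0.023,0,0,0,1],
    [0,0,-0.0235,0,0,0,1],
  ],
)

```text
time: 7.4
eef_pos: [0.5578, 0.0804, 0.1312]
tcp_rot: [-3.142, 0.0, -2.218]
wrist_force: [-1.5, -0.3, -1.2]
grip_width: 0.335
```

Emit:
servo_tool(
  deltas=[
    [0,0,-0.0003,0,0,0,1],
    [0,0,-0.0006,0,0,0,1],
    [0,0,-0.0009,0,0,0,1],
    [0,0,-0.0012,0,0,0,1],
    [0,0,-0.0015,0,0,0,1],
    [0,0,-0.0015,0,0,0,1],
  ],
)

```text
time: 8.0
eef_pos: [0.5578, 0.0804, 0.1298]
tcp_rot: [3.142, 0.0, -2.218]
wrist_force: [0.5, -0.1, -0.8]
grip_width: 0.336
```

```bash
python3 -c "
from h import *
s=sensors.observe(); print(s['eef_pos'],s['wrist_force'],s['wrist_torque'],s['joint_pos'][5],s['time'])"
```

```text
[0.55776649 0.08035363 0.12976154] [ 0.47739828 -0.08779502 -0.76767426] [-0.0411556  -0.00847387  0.02743458] -2.4158776517685236 8.0
```

Emit:
servo_tool(
  deltas=[
    [0,0,-0.0003,0,0,0,1],
    [0,0,-0.0006,0,0,0,1],
    [0,0,-0.0009,0,0,0,1],
    [0,0,-0.0012,0,0,0,1],
    [0,0,-0.0015,0,0,0,1],
    [0,0,-0.0018,0,0,0,1],
  ],
)

```text
time: 8.6
eef_pos: [0.5578, 0.0804, 0.128]
tcp_rot: [-3.142, 0.0, -2.218]
wrist_force: [-0.4, 0.1, 1.1]
grip_width: 0.338
```

Emit:
servo_tool(
  deltas=[
    [0,0,-0.0003,0,0,0,1],
    [0,0,-0.0006,0,0,0,1],
    [0,0,-0.0009,0,0,0,1],
    [0,0,-0.0012,0,0,0,1],
    [0,0,-0.0012,0,0,0,1],
  ],
)

```text
time: 9.1
eef_pos: [0.558, 0.0804, 0.1274]
tcp_rot: [-3.141, 0.001, -2.218]
wrist_force: [-0.8, -0.7, 6.8]
grip_width: 0.335
```

Emit:
servo_tool(
  deltas=[
    [0,0,-0.0002,0,0,0,1],
    [0,0,-0.0004,0,0,0,1],
    [0,0,-0.0006,0,0,0,1],
    [0,0,-0.0006,0,0,0,1],
  ],
)

```text
time: 9.5
eef_pos: [0.5581, 0.0805, 0.1271]
tcp_rot: [-3.141, 0.001, -2.218]
wrist_force: [-3.8, 0.2, 10.3]
grip_width: 0.337
```

```bash
python3 -c "
from h import *
s=sensors.observe(); print(s['eef_pos'],s['wrist_force'],s['wrist_torque'],s['joint_pos'][5],s['time'])"
```

```text
[0.5580645  0.08047311 0.12712665] [-3.78823454  0.21413236 10.34823184] [-0.0040094   0.67453848 -0.0030168 ] -2.4158911773855554 9.5
```

Emit:
servo_tool(
  deltas=[
    [-0.0002,0,0,0,0,0,1],
    [-0.0004,0,0,0,0,0,1],
    [-0.0006,0,-0.0001,0,0,0,1],
    [-0.0006,0,-0.0002,0,0,0,1],
    [-0.0006,0,-0.0002,0,0,0,1],
  ],
)

```text
time: 10.0
eef_pos: [0.5576, 0.0802, 0.1268]
tcp_rot: [-3.14, 0.001, -2.218]
wrist_force: [-1.7, -2.1, 7.3]
grip_width: 0.339
```

```bash
python3 -c "
from h import *
s=sensors.observe(); print(s['eef_pos'],s['wrist_force'],s['wrist_torque'],s['joint_pos'][5],s['time'])"
```

```text
[0.55764607 0.08020923 0.12680803] [-1.68460361 -2.13116607  7.31724352] [-0.31040616  0.19160834 -0.00775489] -2.4157895472525683 10.0
```

Emit:
servo_tool(
  deltas=[
    [-0.0002,-0.0002,-0.0001,0,0,0,1],
    [-0.0003,-0.0004,-0.0003,0,0,0,1],
    [-0.0003,-0.0004,-0.0005,0,0,0,1],
    [-0.0003,-0.0004,-0.0007,0,0,0,1],
    [-0.0003,-0.0004,-0.0007,0,0,0,1],
  ],
)

```text
time: 10.5
eef_pos: [0.5574, 0.0799, 0.1263]
tcp_rot: [-3.14, 0.001, -2.218]
wrist_force: [-1.9, -1.4, 9.4]
grip_width: 0.339
```

```bash
python3 -c "
from h import *
s=sensors.observe(); print(s['eef_pos'],s['wrist_force'],s['wrist_torque'],s['joint_pos'][5],s['time'])"
```

```text
[0.55737023 0.07991663 0.1262621 ] [-1.88276077 -1.35994725  9.36805989] [-0.15197026  0.35489413  0.00557531] -2.4164969826114957 10.5
```

Emit:
servo_tool(
  deltas=[
    [-0.0002,-0.0001,-0.0002,0,0,0,1],
    [-0.0004,-0.0003,-0.0004,0,0,0,1],
    [-0.0005,-0.0003,-0.0006,0,0,0,1],
    [-0.0005,-0.0003,-0.0008,0,0,0,1],
    [-0.0005,-0.0003,-0.0008,0,0,0,1],
  ],
)

```text
time: 11.0
eef_pos: [0.557, 0.0796, 0.1255]
tcp_rot: [-3.14, 0.001, -2.218]
wrist_force: [-1.8, -1.8, 9.6]
grip_width: 0.338
```

```bash
python3 -c "
from h import *
s=sensors.observe(); print(s['eef_pos'],s['wrist_force'],s['wrist_torque'],s['joint_pos'][5],s['time'])"
```

```text
[0.55696337 0.07955145 0.12554654] [-1.81031858 -1.83826021  9.63702145] [-0.29075765  0.27610513  0.02692105] -2.4169448189977794 11.0
```

Emit:
servo_tool(
  deltas=[
    [-0.0003,-0.0003,0,0,0,0,1],
    [-0.0006,-0.0006,0,0,0,0,1],
    [-0.0007,-0.0007,-0.0002,0,0,0,1],
    [-0.0007,-0.0007,-0.0004,0,0,0,1],
    [-0.0007,-0.0007,-0.0004,0,0,0,1],
  ],
)

```text
time: 11.5
eef_pos: [0.5562, 0.0789, 0.1248]
tcp_rot: [-3.14, 0.001, -2.218]
wrist_force: [-0.3, -1.7, 8.0]
grip_width: 0.338
```

```bash
python3 -c "
from h import *
s=sensors.observe(); print(s['eef_pos'],s['wrist_force'],s['wrist_torque'],s['joint_pos'][5],s['time'])"
```

```text
[0.55616845 0.07887646 0.12480366] [-0.28542566 -1.68590366  8.00484954] [-0.25152622  0.05666314 -0.00939577] -2.418043369092139 11.5
```

Emit:
servo_tool(
  deltas=[
    [0,-0.0002,-0.0002,0,0,0,1],
    [0,-0.0003,-0.0004,0,0,0,1],
    [0,-0.0003,-0.0006,0,0,0,1],
    [0,-0.0003,-0.0006,0,0,0,1],
  ],
)

```text
time: 11.9
eef_pos: [0.5562, 0.0787, 0.1245]
tcp_rot: [-3.14, 0.001, -2.218]
wrist_force: [-1.8, -0.9, 11.6]
grip_width: 0.335
```

Run:
```python
from h import *
s=sensors.observe(); print(s['eef_pos'],s['wrist_force'],s['wrist_torque'],s['joint_pos'][5],s['time'])
print(proj(info('wrist'),s['eef_pos']-[0,0,.0675]))
save('wrist','w4',(190,130,370,265),4)
```

```text
[0.55618404 0.07872195 0.12452697] [-1.81649294 -0.8961264  11.58803847] [-0.00088208  0.33234781  0.0155041 ] -2.418622048129188 11.9
(np.float64(281.8693619538303), np.float64(229.39523248018062))
```

View pics/w4.png

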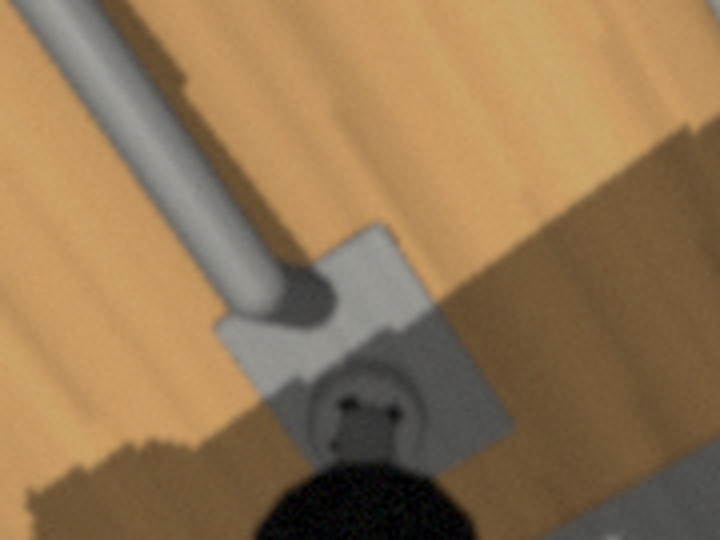

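The bit sits inside the head's recess at (366,415). I'm doing a last centring nudge and pressing up.

Emit:
servo_tool(
  deltas=[
    [-0.0002,-0.0001,-0.0001,0,0,0,1],
    [-0.0004,-0.0002,-0.0002,0,0,0,1],
    [-0.0004,-0.0002,-0.0004,0,0,0,1],
    [-0.0004,-0.0002,-0.0004,0,0,0,1],
  ],
)

```text
time: 12.35
eef_pos: [0.5561, 0.0786, 0.1244]
tcp_rot: [-3.14, 0.002, -2.218]
wrist_force: [-1.8, 0.2, 12.3]
grip_width: 0.339
```

```bash
python3 -c "
from h import *
s=sensors.observe(); print(s['eef_pos'],s['wrist_force'],s['wrist_torque'],s['joint_pos'][5],s['time'])"
```

```text
[0.55605876 0.07859179 0.12443966] [-1.77813033  0.24260996 12.26054594] [0.05564902 0.20943475 0.00882713] -2.418873986088687 12.35
```

Emit:
servo_tool(
  deltas=[
    [-0.0001,0,-0.0002,0,0,0,1],
    [-0.0002,0,-0.0004,0,0,0,1],
    [-0.0002,0,-0.0006,0,0,0,1],
    [-0.0002,0,-0.0006,0,0,0,1],
  ],
)

```text
time: 12.75
eef_pos: [0.5561, 0.0786, 0.1243]
tcp_rot: [-3.139, 0.002, -2.218]
wrist_force: [-1.8, -0.0, 15.7]
grip_width: 0.335
```

```bash
python3 -c "
from h import *
s=sensors.observe(); print(s['eef_pos'],s['wrist_force'],s['wrist_torque'],s['joint_pos'][5],s['time'])"
```

```text
[0.55605783 0.07864528 0.12425103] [-1.83853001 -0.03412078 15.74182754] [ 0.06570992  0.33751097 -0.03565018] -2.4189051868160547 12.75
```

Emit:
servo_tool(
  deltas=[
    [0,0,-0.0001,0,0,-4,1],
    [0,0,-0.0001,0,0,-8,1],
    [0,0,-0.00015,0,0,-12,1],
    [0,0,-0.0002,0,0,-16,1],
    [0,0,-0.00025,0,0,-20,1],
    [0,0,-0.0003,0,0,-24,1],
    [0,0,-0.0003,0,0,-28,1],
    [0,0,-0.00035,0,0,-32,1],
    [0,0,-0.0004,0,0,-36,1],
    [0,0,-0.0004,0,0,-40,1],
  ],
)

```text
time: 13.75
eef_pos: [0.5558, 0.0793, 0.1238]
tcp_rot: [3.141, 0.003, -2.919]
wrist_force: [-4.0, 4.8, 16.2]
grip_width: 0.34
```

```bash
python3 -c "
from h import *
s=sensors.observe(); print(s['eef_pos'],s['wrist_force'],s['wrist_torque'],s['joint_pos'][5],s['time'])"
```

```text
[0.55579988 0.07930502 0.1238091 ] [-4.0007235   4.8499503  16.23023482] [1.24452651 0.63973239 0.08426171] -1.7179270991448028 13.75
```

Emit:
servo_tool(
  deltas=[
    [-0.0001,0.0002,0,0,0,-4,1],
    [-0.0002,0.0004,-0.0001,0,0,-8,1],
    [-0.0003,0.0006,-0.0001,0,0,-12,1],
    [-0.0004,0.0007,-0.00015,0,0,-16,1],
    [-0.0004,0.0008,-0.0002,0,0,-20,1],
    [-0.0004,0.0008,-0.00025,0,0,-24,1],
    [-0.0004,0.0008,-0.0003,0,0,-28,1],
    [-0.0004,0.0008,-0.0003,0,0,-32,1],
    [-0.0004,0.0008,-0.00035,0,0,-36,1],
    [-0.0004,0.0008,-0.0004,0,0,-40,1],
  ],
)

```text
time: 14.75
eef_pos: [0.5559, 0.0802, 0.1235]
tcp_rot: [3.138, 0.003, 2.666]
wrist_force: [0.2, 5.5, 14.2]
grip_width: 0.339
```

```bash
python3 -c "
from h import *
s=sensors.observe(); print(s['eef_pos'],s['wrist_force'],s['wrist_torque'],s['joint_pos'][5],s['time'])"
```

```text
[0.55590926 0.08021551 0.12354739] [ 0.18061166  5.54049731 14.18009298] [ 1.45609038 -0.11291611  0.06931434] -1.0183224600647842 14.75
```

Emit:
servo_tool(
  deltas=[
    [0.0001,0.0003,-0.0003,0,0,0,1],
    [0.0002,0.0006,-0.0005,0,0,-4,1],
    [0.0002,0.0008,-0.00055,0,0,-8,1],
    [0.0003,0.0009,-0.0006,0,0,-12,1],
    [0.0003,0.0009,-0.0006,0,0,-16,1],
    [0.0003,0.0009,-0.00065,0,0,-20,1],
    [0.0003,0.0009,-0.0007,0,0,-24,1],
    [0.0003,0.0009,-0.0007,0,0,-28,1],
  ],
)

```text
time: 15.55
eef_pos: [0.5564, 0.0808, 0.1231]
tcp_rot: [3.137, 0.002, 2.177]
wrist_force: [1.5, 3.9, 16.4]
grip_width: 0.335
```

```bash
python3 -c "
from h import *
s=sensors.observe(); print(s['eef_pos'],s['wrist_force'],s['wrist_torque'],s['joint_pos'][5],s['time'])"
```

```text
[0.55642687 0.08083005 0.12314656] [ 1.51136786  3.85812399 16.44404019] [ 0.87581552 -0.1958279   0.03809012] -0.5280479718349861 15.55
```

Emit:
servo_tool(
  deltas=[
    [0.0002,0.0003,-0.0001,0,0,-4,1],
    [0.0003,0.0005,-0.0002,0,0,-8,1],
    [0.0004,0.0006,-0.0002,0,0,-12,1],
    [0.0005,0.0006,-0.0003,0,0,-16,1],
    [0.0006,0.0006,-0.0003,0,0,-20,1],
    [0.0007,0.0006,-0.00035,0,0,-24,1],
    [0.0008,0.0006,-0.0004,0,0,-28,1],
    [0.0009,0.0006,-0.0004,0,0,-32,1],
    [0.001,0.0006,-0.00045,0,0,-36,1],
    [0.0011,0.0006,-0.0005,0,0,-40,1],
  ],
)

```text
time: 16.55
eef_pos: [0.5575, 0.0812, 0.1227]
tcp_rot: [3.137, -0.001, 1.479]
wrist_force: [-0.2, 2.3, 17.4]
grip_width: 0.341
```

```bash
python3 -c "
from h import *
s=sensors.observe(); print(s['eef_pos'],s['wrist_force'],s['wrist_torque'],s['joint_pos'][5],s['time'])"
```

```text
[0.55752189 0.08119238 0.12271742] [-0.24668997  2.33601538 17.36312998] [0.37238836 0.02485145 0.0507998 ] 0.17103411086077017 16.55
```

Emit:
servo_tool(
  deltas=[
    [0.0001,0.0001,-0.0001,0,0,-4,1],
    [0.0002,0.0001,-0.0001,0,0,-8,1],
    [0.0003,0,-0.0001,0,0,-12,1],
    [0.0004,0,-0.00015,0,0,-16,1],
    [0.0005,-0.0001,-0.0002,0,0,-20,1],
    [0.0005,-0.0001,-0.00025,0,0,-24,1],
    [0.0006,-0.0001,-0.0003,0,0,-28,1],
    [0.0007,-0.0002,-0.0003,0,0,-32,1],
    [0.0008,-0.0002,-0.00035,0,0,-36,1],
    [0.0008,-0.0003,-0.0004,0,0,-40,1],
  ],
)

```text
time: 17.55
eef_pos: [0.5584, 0.0807, 0.1223]
tcp_rot: [3.138, -0.004, 0.781]
wrist_force: [0.3, 0.6, 18.1]
grip_width: 0.338
```

```bash
python3 -c "
from h import *
s=sensors.observe(); print(s['eef_pos'],s['wrist_force'],s['wrist_torque'],s['joint_pos'][5],s['time'])"
```

```text
[0.55843077 0.08072354 0.12233665] [ 0.29178997  0.61756486 18.06146818] [ 0.13945599 -0.22131077  0.04564589] 0.868478837448697 17.55
```

Emit:
servo_tool(
  deltas=[
    [0,-0.0001,0,0,0,-4,1],
    [0.0001,-0.0002,-0.0001,0,0,-8,1],
    [0.0001,-0.0003,-0.0001,0,0,-12,1],
    [0.0002,-0.0004,-0.00015,0,0,-16,1],
    [0.0002,-0.0005,-0.0002,0,0,-20,1],
    [0.0002,-0.0005,-0.0002,0,0,-24,1],
    [0.0002,-0.0006,-0.00025,0,0,-28,1],
    [0.0003,-0.0007,-0.0003,0,0,-32,1],
    [0.0003,-0.0008,-0.0003,0,0,-36,1],
    [0.0003,-0.0009,-0.00035,0,0,-40,1],
  ],
)

```text
time: 18.55
eef_pos: [0.5587, 0.0797, 0.1219]
tcp_rot: [3.142, -0.005, 0.083]
wrist_force: [0.4, -0.6, 18.2]
grip_width: 0.335
```

```bash
python3 -c "
from h import *
s=sensors.observe(); print(s['eef_pos'],s['wrist_force'],s['wrist_torque'],s['joint_pos'][5],s['time'])"
```

```text
[0.55874566 0.0796602  0.12194968] [ 0.38714265 -0.55052816 18.2060609 ] [-0.11652579 -0.15577593  0.0836321 ] 1.564970330682479 18.55
```

Emit:
servo_tool(
  deltas=[
    [0,-0.0001,0,0,0,-4,1],
    [0,-0.0002,-0.0001,0,0,-8,1],
    [0,-0.0003,-0.0001,0,0,-12,1],
    [0,-0.0004,-0.0001,0,0,-16,1],
    [-0.0001,-0.0005,-0.00015,0,0,-20,1],
    [-0.0001,-0.0006,-0.0002,0,0,-24,1],
    [-0.0001,-0.0006,-0.0002,0,0,-24,1],
  ],
)

```text
time: 19.25
eef_pos: [0.5586, 0.079, 0.1217]
tcp_rot: [-3.14, -0.005, -0.336]
wrist_force: [0.4, 0.3, 16.9]
grip_width: 0.339
```

```bash
python3 -c "
from h import *
s=sensors.observe(); print(s['eef_pos'],s['wrist_force'],s['wrist_torque'],s['joint_pos'][5],s['time'])"
```

```text
[0.55855507 0.07899868 0.12170207] [ 0.39965846  0.3214992  16.94716863] [-0.17365629 -0.08613497 -0.01599653] 1.9824661497574407 19.25
```

Emit:
servo_tool(
  deltas=[
    [0,0,0.001,0,0,0,1],
    [0,0,0.003,0,0,0,1],
    [0,0,0.006,0,0,0,1],
    [0,0,0.012,0,0,0,1],
    [0,0,0.022,0,0,0,1],
    [0,0,0.034,0,0,0,1],
    [0,0,0.046,0,0,0,1],
    [0,0,0.056,0,0,0,1],
    [0,0,0.06,0,0,0,1],
    [0,0,0.06,0,0,0,1],
    [0,0,0.06,0,0,0,1],
  ],
)

```text
time: 20.35
eef_pos: [0.5569, 0.0789, 0.1792]
tcp_rot: [3.141, 0.001, -0.333]
wrist_force: [0.2, 0.2, -1.7]
grip_width: 0.334
```

Run:
```python
from h import *
s=sensors.observe(); print(s['eef_pos'],s['tcp_rot'],s['wrist_force'],s['time'])
c=info('wrist'); p=proj(c,[.557,.08,.063]); print(p, c['rotation'],proj(c,s['eef_pos']-[0,0,.0675]))
save('wrist','w5',(190,130,370,265),4)
```

```text
[0.55687077 0.07893188 0.17915362] [ 3.14134062e+00  5.73209922e-04 -3.33460024e-01] [ 0.19153782  0.15102237 -1.71613426] 20.35
(np.float64(280.779368566777), np.float64(208.63822100075546)) [ 2.82112836e+00  1.57129226e-03 -1.90324737e+00] (np.float64(282.1777580842101), np.float64(231.2526824191428))
```

View pics/w5.png

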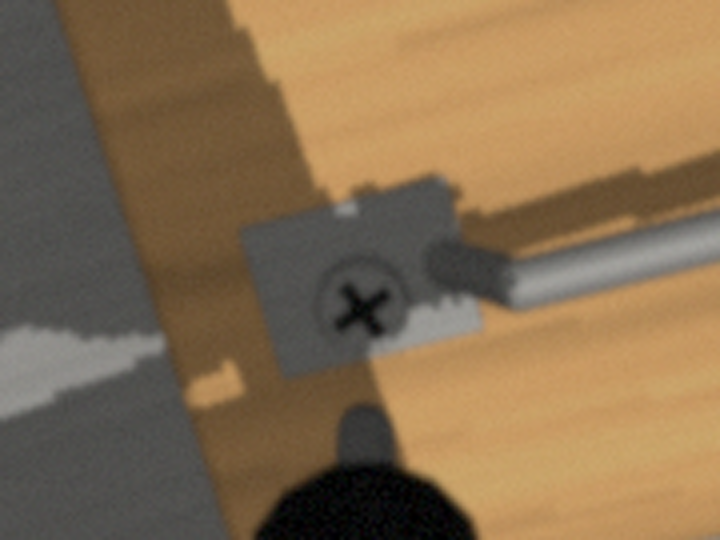

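The cross has the same orientation in the camera frame after the 252° camera turn, so the screw turned with the bit by about 0.7 turn. The driver is straight in the grip. Now back to the stand at the pickup yaw.

Emit:
servo_tool(
  deltas=[
    [-0.003,0.012,0.005,0,0,8,1],
    [-0.006,0.025,0.005,0,0,16,1],
    [-0.009,0.037,0.005,0,0,24,1],
    [-0.012,0.05,0.005,0,0,32,1],
    [-0.015,0.062,0.005,0,0,40,1],
    [-0.018,0.075,0.005,0,0,48,1],
    [-0.021,0.087,0.005,0,0,56,1],
    [-0.024,0.1,0.005,0,0,64,1],
    [-0.027,0.112,0.005,0,0,72,1],
    [-0.029,0.12,0.005,0,0,80,1],
    [-0.029,0.12,0.005,0,0,88,1],
  ],
)

```text
time: 21.5
eef_pos: [0.5276, 0.1998, 0.1839]
tcp_rot: [-3.141, 0.001, 1.209]
wrist_force: [-0.5, -0.2, -0.7]
grip_width: 0.332
```

Emit:
servo_tool(
  deltas=[
    [-0.003,0.012,0,0,0,8,1],
    [-0.006,0.025,0,0,0,16,1],
    [-0.009,0.037,0,0,0,24,1],
    [-0.012,0.05,0,0,0,32,1],
    [-0.015,0.062,0,0,0,40,1],
    [-0.018,0.075,0,0,0,48,1],
    [-0.021,0.087,0,0,0,56,1],
    [-0.024,0.1,0,0,0,64,1],
    [-0.027,0.111,0,0,0,72,1],
    [-0.0277,0.1167,0,0,0,80,1],
    [-0.0277,0.1167,0,0,0,88,1],
    [-0.0277,0.1167,0,0,0,89,1],
  ],
)

```text
time: 22.7
eef_pos: [0.5001, 0.3157, 0.1839]
tcp_rot: [-3.141, -0.001, 2.759]
wrist_force: [-0.4, -0.4, -2.3]
grip_width: 0.337
```

Emit:
servo_tool(
  deltas=[
    [0,0,-0.005,0,0,0,1],
    [0,0,-0.01,0,0,0,1],
    [0,0,-0.015,0,0,0,1],
    [0,0,-0.02,0,0,0,1],
    [0,0,-0.025,0,0,0,1],
    [0,0,-0.03,0,0,0,1],
    [0,0,-0.033,0,0,0,1],
    [0,0,-0.033,0,0,0,1],
    [0,0,-0.033,0,0,0,1],
  ],
)

```text
time: 23.6
eef_pos: [0.5004, 0.3157, 0.1516]
tcp_rot: [3.141, 0.0, 2.756]
wrist_force: [-0.4, 0.8, -0.6]
grip_width: 0.334
```

Run:
```python
from h import *
s=sensors.observe(); print(s['eef_pos'],s['tcp_rot'],s['wrist_force'],s['time'])
c=info('wrist'); print(proj(c,[.501,.3148,.06]),proj(c,s['eef_pos']-[0,0,.0675]))
save('wrist','w6',(190,130,370,265),4)
```

```text
[0.50041733 0.3157017  0.15162516] [3.14149590e+00 7.82857562e-05 2.75574555e+00] [-0.42463467  0.77339063 -0.63910288] 23.6
(np.float64(279.50667258169597), np.float64(218.78636605231745)) (np.float64(280.3521459962599), np.float64(229.92180112495913))
```

View pics/w6.png

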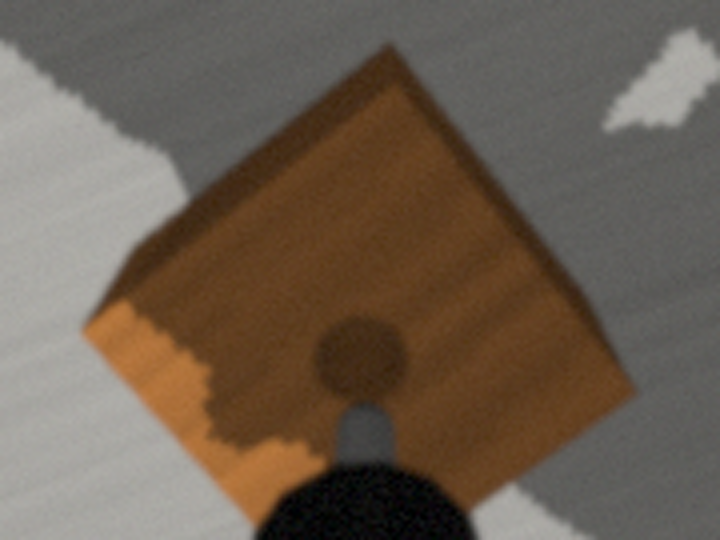

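Run:
```python
from h import *
c=info('wrist'); print(atz(c,280.25,220,.06), atz(c,281.5,231.5,.085))
```

```text
[0.50212605 0.31495875 0.06      ] [0.50146688 0.31611192 0.085     ]
```

The hole at (361,360) is aligned with the tip to within about 1 mm, against 3.5 mm clearance. Inserting.

Emit:
servo_tool(
  deltas=[
    [0.0005,-0.0005,-0.005,0,0,0,1],
    [0.0005,-0.0005,-0.01,0,0,0,1],
    [0.0005,-0.0005,-0.015,0,0,0,1],
    [0.0005,-0.0005,-0.018,0,0,0,1],
    [0.0005,-0.0005,-0.021,0,0,0,1],
    [0.0005,-0.0005,-0.024,0,0,0,1],
    [0.0005,-0.0005,-0.027,0,0,0,1],
    [0.0005,-0.0005,-0.03,0,0,0,1],
    [0.0005,-0.0005,-0.032,0,0,0,1],
    [0.0005,-0.0005,-0.032,0,0,0,1],
  ],
)

```text
time: 24.65
eef_pos: [0.5008, 0.3151, 0.1193]
tcp_rot: [-3.141, -0.0, 2.756]
wrist_force: [-0.8, 0.3, -1.2]
grip_width: 0.34
```

Emit:
servo_tool(
  deltas=[
    [0,0,-0.004,0,0,0,1],
    [0,0,-0.009,0,0,0,1],
    [0,0,-0.014,0,0,0,1],
    [0,0,-0.019,0,0,0,1],
    [0,0,-0.024,0,0,0,1],
    [0,0,-0.028,0,0,0,1],
    [0,0,-0.032,0,0,0,1],
    [0,0,-0.035,0,0,0,1],
    [0,0,-0.037,0,0,0,1],
    [0,0,-0.0385,0,0,0,1],
    [0,0,-0.0395,0,0,0,1],
    [0,0,-0.0395,0,0,0,1],
  ],
)

```text
time: 25.85
eef_pos: [0.5008, 0.3152, 0.08]
tcp_rot: [-3.142, -0.0, 2.756]
wrist_force: [0.6, 0.2, -1.2]
grip_width: 0.337
```

Emit:
servo_tool(
  deltas=[
    [0,0,-0.0005,0,0,0,1],
    [0,0,-0.001,0,0,0,1],
    [0,0,-0.0015,0,0,0,1],
    [0,0,-0.002,0,0,0,1],
    [0,0,-0.002,0,0,0,1],
  ],
)

```text
time: 26.35
eef_pos: [0.5008, 0.3151, 0.078]
tcp_rot: [-3.142, -0.0, 2.756]
wrist_force: [-0.5, 0.2, -2.2]
grip_width: 0.335
```

Emit:
servo_tool(
  deltas=[
    [0,0,-0.0003,0,0,0,1],
    [0,0,-0.0006,0,0,0,1],
    [0,0,-0.0009,0,0,0,1],
    [0,0,-0.0012,0,0,0,1],
    [0,0,-0.0012,0,0,0,1],
  ],
)

```text
time: 26.85
eef_pos: [0.5009, 0.3152, 0.0775]
tcp_rot: [3.141, 0.0, 2.756]
wrist_force: [-4.0, -2.1, 6.6]
grip_width: 0.339
```

The handle met the stand top at the same TCP height as at pickup (0.0775). Releasing.

Emit:
servo_tool(
  deltas=[
    [0,0,0.0005,0,0,0,0.62],
    [0,0,0.0005,0,0,0,0.58],
    [0,0,0.0005,0,0,0,0.5],
    [0,0,0.0005,0,0,0,0.35],
    [0,0,0.0005,0,0,0,0.2],
    [0,0,0.0005,0,0,0,0],
    [0,0,0.0005,0,0,0,0],
    [0,0,0.0005,0,0,0,0],
    [0,0,0.0005,0,0,0,0],
  ],
)

```text
time: 27.75
eef_pos: [0.5009, 0.3152, 0.0773]
tcp_rot: [-3.142, 0.0, 2.756]
wrist_force: [-0.0, 0.1, 0.2]
grip_width: 0.996
```

Emit:
servo_tool(
  deltas=[
    [0,0,0.01,0,0,0,0],
    [0,0,0.025,0,0,0,0],
    [0,0,0.045,0,0,0,0],
    [0,0,0.07,0,0,0,0],
    [0,0,0.1,0,0,0,0],
    [0,0,0.13,0,0,0,0],
    [0,0,0.153,0,0,0,0],
    [0,0,0.153,0,0,0,0],
    [0,0,0.153,0,0,0,0],
  ],
)

```text
time: 28.65
eef_pos: [0.5008, 0.3151, 0.2313]
tcp_rot: [3.141, 0.001, 2.756]
wrist_force: [-0.4, 0.4, 0.1]
grip_width: 1.002
```

Run:
```python
from h import *
s=sensors.observe(); print(s['eef_pos'],s['wrist_force'],s['time'])
im=imaging.snapshot('scene')[:,:,::-1]; w=imaging.snapshot('wrist')[:,:,::-1]
a=cv2.resize(im[160:300,270:450],None,fx=2.2,fy=2.2); b=cv2.resize(w[100:240,190:370],None,fx=2.2,fy=2.2)
cv2.imwrite('pics/fin.png',np.hstack([a,b]))
print(proj(info('scene'),[.501,.315,.13]),proj(info('scene'),[.501,.315,.06]))
```

```text
[0.50083695 0.31514837 0.23131264] [-0.39936967  0.44649264  0.10614817] 28.65
(np.float64(416.5424419964763), np.float64(191.26522351816064)) (np.float64(410.02683682787807), np.float64(214.04005847719822))
```

View pics/fin.png

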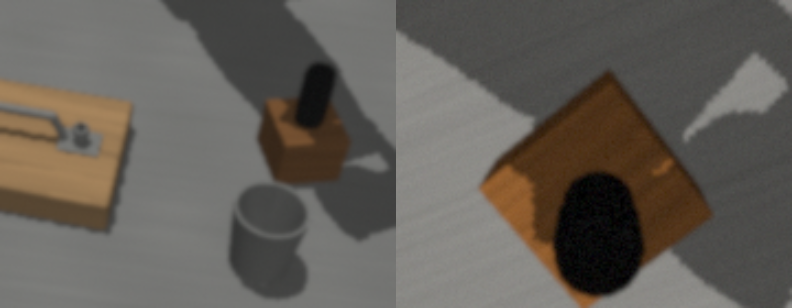

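The driver stands upright with its underside on the stand top: in the left panel the handle runs from (320,68) to (310,122), and it looks the same as before pickup. The cup is in its place. I'm handing in.

```bash
python3 -c "
from h import *
workorder.job_done(); print(sensors.observe()['time'])"
```

```text
the job is handed in; nothing more can be done
the job is handed in; nothing more can be done
```

The screw is turned in by about 0.7 of a turn, the screwdriver is back upright in its stand, and the job is handed in. The last clock reading before hand-in was about 29 s, against the 72 s limit.

**Seating:** I lowered the bit slowly. It first touched about 2 mm off centre, so I slid it into the recess by following the side forces, at 7 to 12 N of pressing force.

**Turning:** I turned the screw about 252° clockwise in one stroke. The pressing-force readings, taken between moves, were 14 to 18 N. One of them was 14.2 N, just under the 15 N you asked for, and I then pressed harder.

**Checks:**
- **Screw:** the tool sank 2.55 mm, about 0.73 of a turn. A picture afterwards showed the screw's cross had turned along with the bit.
- **Screwdriver:** on the way back it met the stand at the same height as at pickup (0.0775 m). The final picture shows it upright and seated, with the arm clear.
- **Bystanders:** the cup was in place in the final picture. I did not look at the jar and bowl again, but the arm never went near them.

No check failed. The first estimate of the screwdriver's position from the top camera was about 6 mm off the close-up one, and I used the close-up value.

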